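# Foot the outrigger leg of a drying rack, flip it down and hold the board upright

## Robot

A 6-joint arm with a two-finger parallel gripper is mounted at the origin on the work surface. World frame = base frame: x ahead of the robot, y to its left, z up, the work surface at z = 0. Lengths are in mm, angles in degrees, forces in N, time in s.
With the tool pointing down it reaches from about 300 to 850 mm from the base axis. Payload 4.2 kg.
Tool frame: the origin (TCP) lies on the centre line of the jaws, within the pads' length; the fingertips stand 19 mm ahead of it and the grasp point (between the pads) is the TCP (env.tip_extent is the distance from the TCP to the fingertips, in mm); z points along the fingers, y is the direction in which the jaws open and shut (so a half turn about z gives the same grasp; the last joint's range is limited). The gripper opens to 91 mm and grips with 3 to 60 N. Pads are 32 mm wide; open, the fingers measure 118 mm over their backs; the gripper's body (76 mm by 178 mm) begins 60 mm behind the grasp point.
Start: joints at [-74.656, 18.312, 89.639, -0, 72.044, -1.146], TCP at [163.212, -551.365, 232.976] pointing down, gripper open.
Joint ranges: [-177.97, 177.97], [-48.28, 115.42], [12.27, 149.76], [-77.06, 257.06], [2.81, 150.46], [-146.56, 146.56]. Speed limits (degrees/s): [147.25, 147.25, 180, 180, 180, 180].

## Interface

Orientations are given as [roll, pitch, yaw] about the fixed x, y, z axes, in that order (R = Rz(yaw) Ry(pitch) Rx(roll)).
In Python, from station import env gives the robot as it stands. The module is installed in compiled form; this text tells all that it offers.
- The arm moves only by the shell command python3 -m creep 'ROWS'. ROWS is JSON, a list that holds one entry, the list of rows, each a list of 5 numbers: the shift along the tool's x, y, z in mm, then the turn about the tool's z in degrees, then the finger opening in mm, from 0 to 91.2. In form: [[[x, y, z, spin, gripper], ...]]. A call has 1 to 12 rows; each row shifts and turns the commanded pose from where the row before left it, along the tool's axes as they then stand; what a row does not reach is not made up. A row lasts 1/10 s, in which the tool goes at most 50 mm and 8.59 degrees, less where a joint would pass 70% of its speed; a pose out of reach is approached as far as the arm can. A call with a gripper value outside its range is refused whole. The fingers move at their own pace and stop on an object; the grip force is fixed at half the most. Time passes only in rows, so rows that do not move let the fingers close. It gives the time, the measured TCP pose, the force and the opening at its end, in the units of the state.
- env.sense(): the state, without advancing time (a new reading comes with each control period).
- env.get_image(name): name is "scene" or "top"; returns the picture (480x640x3 uint8, red, green, blue); there is no depth.
- env.get_calibration(name): a dict with "vfov" (degrees; the focal length in pixels is half the picture's height over the tangent of half this angle, whatever the lens; pixels are square), "cx", "cy" (the principal point, pixels), "origin" and "attitude" of the camera in the world. Camera axes: x right, y down, z forward; pixel columns grow to the right and rows downward; lengths in mm; the calibration is good to about 2 mm. A picture is of the moment at which its call begins. get_calibration takes no time and is no camera call.
- env.hand_in(): hands the job in, once; it reports no verdict.
The state is a dict: "t": time; "joint_pos": joint angles; "joint_velocities": joint speeds; "joint_efforts": joint torques, N m; "tool_pos": TCP position; "tcp_rot": TCP orientation; "contact_force": force on the tool from outside, world axes, zero at the start; "moment": the same for the moment, N m; "grip_width": opening from 0.0 (shut) to 1.0 (fully open).
Only numpy, scipy, OpenCV 4.12 (cv2) and the standard library are available. Lean on these libraries where they do the work, as an engineer would, in place of code of your own. Each camera call takes 0.05 s, during which the arm holds its last target.

## Task

Push the loose tube-shaped foot fully home onto the spigot of the rack's folded leg, then flip the leg over centre so that it lies right down on the bench with the foot still on. Only after that, raise the leaning peg board by its top bar until it stands upright and keep holding it there: finish while still holding it, because it tips over again when let go. Leave the bottles and the tube rack where they are.

Things in the scene. Friction and masses are not known exactly. Their poses are not given: they have to be found in the camera images.
- foot: black plastic tube, the foot of the leg: outer diameter 25, bore 17, length 48 mm, open at both ends (either end may go on), 30 to 52 g, loose, standing upright on the bench to the left of the rack. Origin at the centre of its lower end, z along the tube.
- foot_center (a point): centre of the foot tube, on its axis, 24 mm from either end. When fully home it lies 24 mm beyond the shoulder along the spigot.
- rack_base: grey base plate 180 (x) x 200 (y) x 12 mm, fixed to the bench; carries the peg board and the leg. Origin at the centre of its underside. Its x axis is parallel to both hinges; the leg flips towards its +y side and the board leans towards its -y side.
- leg_hinge (a point): hinge of the steel leg, on the base, 60 mm to +y of the base's origin and 48 mm above the bench; axis along the base's x.
- spigot_tip (a point): free end of the leg's spigot: a steel pin 14 mm in diameter, 38 mm long, its last 6 mm tapered to 7 mm. While the leg is folded it points straight up, its tip 186 mm above the bench and 30 mm to +y of the base's origin. Axes turn with the leg: z runs outwards along the spigot.
- shoulder (a point): centre of the flat shoulder (collar 30 mm in diameter, 14 mm thick below this point) from which the spigot starts, 38 mm below its tip; the foot is home when its end sits on it. Axes as for the spigot tip. Below the collar a 16 mm round shank slants down 88 mm to the hinge.
- leg (a joint): angle of the leg (rad): 0 folded (at rest against its stop, spigot up), growing as it swings to the base's +y side. It moves freely, with slight friction. About 0.3 its weight passes over centre: before that it falls back to 0, beyond that it falls by itself, slowly damped, to its stop at 2.0, where the foot points outwards and slightly down onto the bench.
- frame_hinge (a point): hinge of the peg board, on the base, 30 mm to -y of the base's origin and 48 mm above the bench; axis along the base's x.
- top_bar (a point): middle of the board's top bar: round aluminium bar 16 mm in diameter, 160 mm long along the base's x, 250 mm from the frame hinge. Two uprights (12 mm wide) hold it at its ends, 134 mm apart inside; the 8 mm thick white board below ends 60 mm from the bar's centre line. Six pegs and two clear tubes stand out up to 90 mm on the board's -y side, at least 65 mm below the bar.
- frame (a joint): lean of the peg board (rad): 0 upright, 0.6 leaning on its stop towards the base's -y side (where it starts), -0.1 the other stop. The bar lies at 250 mm * (sin towards -y, cos up) from the frame hinge. The board weighs 0.5 to 0.9 kg and falls back to 0.6 whenever it is let go (about 0.5 to 4 N at the bar carry it).
- bottle_a: bystander: clear jar with blue cap, 70 mm across, 130 mm tall; origin under its centre.
- bottle_b: bystander: amber jar with blue cap, 56 mm across, 100 mm tall; origin under its centre.
- tube_rack: bystander: white rack 100 x 200 mm with capped test tubes, 110 mm tall; origin under its centre.

How it is judged:
By the outcome, as a careful person would: the job done as asked, in the order asked, and still so for the second after the job is handed in, while the arm keeps its last pose, push and grip.
It also fails if it takes over 61 s, if anything falls off the work surface, if the arm or the gripper's body presses on something with over 40 N, if the wrist force passes 120 N, or if a joint passes its speed limit or range.

## Working session

There is one attempt and no reset: what is moved stays moved. The work goes in short steps, Python scripts to look and compute and a shell command to move; the robot and the scene stay as the last step left them, time stands still between calls to the robot, and variables do not carry over. Pictures are saved under pics/ and viewed, and the job is handed in when it is done.

```bash
mkdir -p pics; cat > h.py <<'E'
from station import env
import cv2,numpy as np
def snap(n,f,crop=None,s=1):
    im=env.get_image(n)[:,:,::-1].copy()
    cv2.imwrite('pics/'+f+'_full.png',im)
    if crop: x,y,w,h=crop; im=im[y:y+h,x:x+w]
    if s!=1: im=cv2.resize(im,None,fx=s,fy=s,interpolation=cv2.INTER_CUBIC)
    cv2.imwrite('pics/'+f+'.png',im)
E
python3 - <<'E'
from h import *
for n in("scene","top"):
    print(env.get_calibration(n)); snap(n,n+'0')
print(env.sense(),env.tip_extent)
E
```

```text
{'vfov': 55.17243920241085, 'cx': 320.5436513052342, 'cy': 235.32639306219951, 'origin': array([1047.49997584,  506.29056403,  599.5092608 ]), 'attitude': array([-1.24000928e+02,  9.97647446e-02,  1.28942786e+02])}
{'vfov': 56.15190248694696, 'cx': 318.1585009676724, 'cy': 240.70395370845085, 'origin': array([ 522.50521058,  106.12103973, 1015.25807105]), 'attitude': array([-173.64307445,    0.45161911,  -91.27307952])}
{'t': 0.1, 'joint_pos': array([-7.46565222e+01,  1.83483853e+01,  8.96995790e+01, -1.29341309e-03,
        7.20449800e+01, -1.14517625e+00]), 'joint_velocities': array([ 0.03173635, -0.15993668, -0.20389865,  0.11944709, -0.10700502,
        0.11091627]), 'joint_efforts': array([ 1.26347521e-03, -4.13330734e+01, -2.32510400e+01,  7.29765440e-02,
        4.22759447e-02, -6.70433701e-05]), 'tool_pos': array([ 163.08762057, -550.94016819,  232.19915292]), 'tcp_rot': array([-1.79907050e+02, -6.28035461e-04,  1.64890533e+01]), 'contact_force': array([-0.22340196,  0.30096558,  0.7805754 ]), 'moment': array([-6.01324803e-05, -7.59861996e-02, -2.79142982e-02]), 'grip_width': 0.9983417285179383} 19.0
```

View pics/scene0.png

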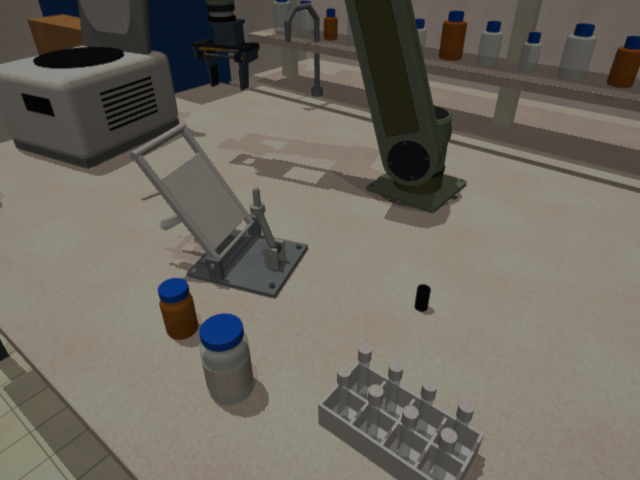

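View pics/top0.png

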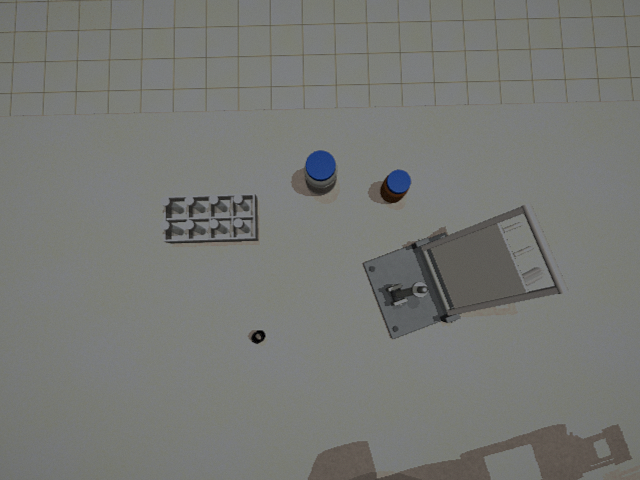

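The scene view shows the rack with its leg folded (spigot tip about 256,190), the foot at (423,297) and the bar at (160,138). In the top view the foot is at (258,337), the collar at (420,290) and the bar runs (527,208) to (562,291). I'll enlarge these.

```bash
python3 - <<'E'
import cv2,numpy as np
def crop(src,x,y,w,h,s): 
    im=cv2.imread(src)[y:y+h,x:x+w]; im=np.clip(im.astype(float)*(1.6 if 'top' in src else 1),0,255).astype('uint8')
    return cv2.resize(im,None,fx=s,fy=s,interpolation=cv2.INTER_CUBIC)
cv2.imwrite('pics/c1.png',crop('pics/scene0_full.png',180,170,140,130,5)[:600])
a=crop('pics/scene0_full.png',400,275,50,50,8);b=crop('pics/top0_full.png',233,312,50,50,8)
cv2.imwrite('pics/c2.png',np.hstack([a,b]))
cv2.imwrite('pics/c3.png',crop('pics/top0_full.png',355,235,110,110,5))
a=crop('pics/scene0_full.png',120,110,80,80,5);b=crop('pics/top0_full.png',500,195,80,110,5)
cv2.imwrite('pics/c4.png',np.hstack([np.vstack([a,np.zeros((150,400,3),'uint8')]),b]))
E
```

```text
(no output)
```

View pics/c1.png

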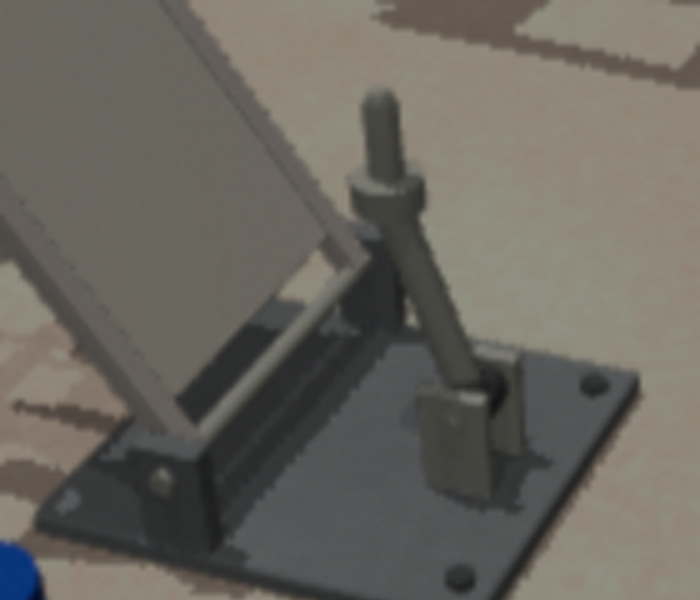

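View pics/c2.png

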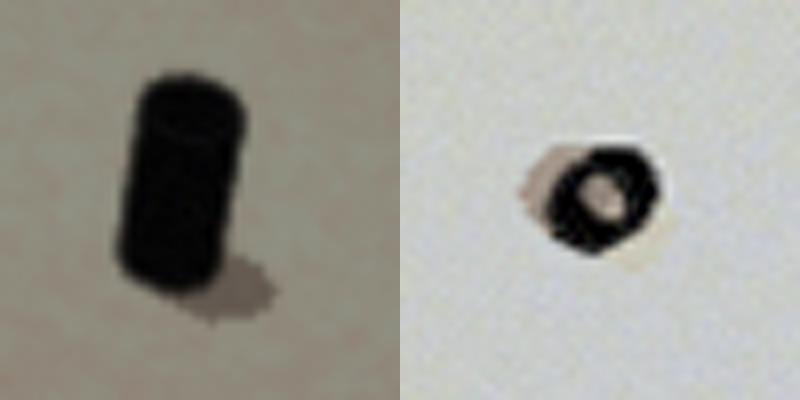

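View pics/c3.png

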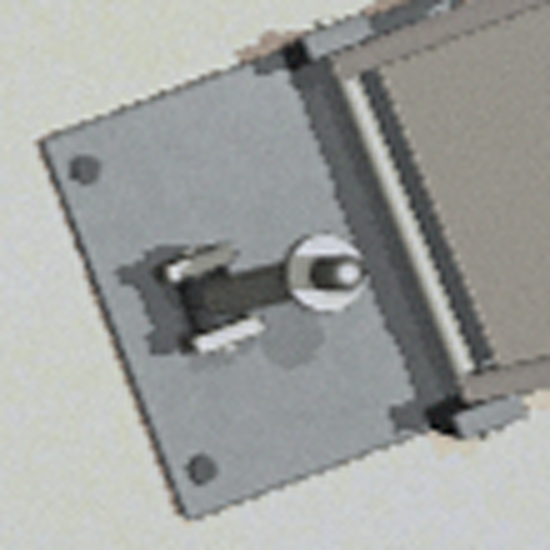

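View pics/c4.png

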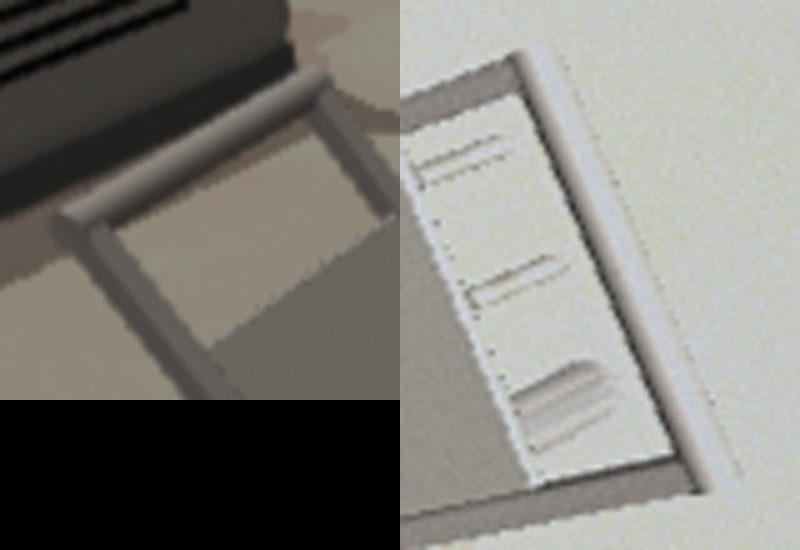

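```bash
cat >> h.py <<'E'
from scipy.spatial.transform import Rotation as R
def cam(n):
    c=env.get_calibration(n); f=240/np.tan(np.radians(c['vfov']/2)); return R.from_euler('xyz',c['attitude'],degrees=True).as_matrix(),np.array(c['origin']),f,c['cx'],c['cy']
def ray(n,p):
    M,o,f,cx,cy=cam(n); d=M@np.array([(p[0]-cx)/f,(p[1]-cy)/f,1]); return o,d/np.linalg.norm(d)
def atz(n,p,z): o,d=ray(n,p); return o+d*(z-o[2])/d[2]
def proj(n,P):
    M,o,f,cx,cy=cam(n); q=M.T@(np.asarray(P,float)-o); return np.array([cx+f*q[0]/q[2],cy+f*q[1]/q[2]])
def tri(ps,pt):
    o1,d1=ray('scene',ps);o2,d2=ray('top',pt)
    s=np.linalg.lstsq(np.c_[d1,-d2],o2-o1,rcond=None)[0]
    a=o1+d1*s[0];b=o2+d2*s[1]; return (a+b)/2,np.linalg.norm(a-b)
E
python3 - <<'E'
from h import *
np.set_printoptions(precision=1,suppress=True)
for k,a,b in [('tip',(256,188.6),(424.2,289.4)),('shoulder',(257.4,206),(420,289.6)),('footTop',(423.75,288.1),(257.4,338)),('footBot',(421,307.75),(259.6,336)),('barL',(134.4,155.4),(528.2,205.4)),('barR',(184.4,125.6),(564.4,292)),('barR?',(134.4,155.4),(564.4,292))]:
    print(k,*tri(a,b))
print('topz12',atz('top',(363.4,263.4),12),atz('top',(392.6,338.6),12))
print('scz12',atz('scene',(307.6,245),12),atz('scene',(188,274),12))
print('tip z186',atz('scene',(256,188.6),186),atz('top',(424.2,289.4),186))
print('foot z48',atz('scene',(423.75,288.1),48),atz('top',(257.4,338),48))
print('foot z0',atz('scene',(421,307.75),0),atz('top',(259.6,336),0))
E
```

```text
tip [520.1 -81.3 182. ] 2.378284261059373
shoulder [519.9 -82.1 143.1] 2.3115048493597663
footTop [425.6 245.7  45. ] 2.0497484577374565
footBot [425.4 247.1  -3.1] 0.8326851424641406
barL [ 658.3 -249.4  252.4] 4.694414008061605
barR [ 509.7 -297.9  254.1] 5.023444758863912
barR? [ 544.6 -374.2  170.5] 86.70168605701146
topz12 [581.2  11.8  12. ] [415.2 -46.5  12. ]
scz12 [418.5 -40.2  12. ] [ 649.2 -163.7   12. ]
tip z186 [524.6 -74.6 186. ] [520.9 -81.3 186. ]
foot z48 [428.2 247.9  48. ] [426.4 244.4  48. ]
foot z0 [428.3 248.8   0. ] [425.9 246.3   0. ]
```

```bash
cat >> h.py <<'E'
def rel(P,Rz=None):
    s=env.sense(); M=R.from_euler('xyz',s['tcp_rot'],degrees=True).as_matrix()
    return M.T@(np.asarray(P,float)-s['tool_pos'])
np.set_printoptions(precision=2,suppress=True)
E
python3 -m creep '[[[0,0,0,-2.5,91],[30,-25,0,0,91],[30,-25,0,0,91],[30,-25,0,0,91],[30,-25,0,0,91],[30,-25,0,0,91],[30,-25,0,0,91],[30,-25,0,0,91],[30,-25,0,0,91],[30,-25,0,0,91],[0,0,0,0,91]]]'
python3 - <<'E'
from h import *
print(rel((427,246.5,232)))
E
```

```text
t: 1.2
tool_pos: [346.5, -247.4, 232.7]
tcp_rot: [-179.9, -0.0, 19.3]
contact_force: [0.5, -0.1, -0.3]
grip_width: 0.997
[ 239.07 -439.62    1.63]
```

```bash

python3 -m creep '[[[21.7,-40,0,0,91],[21.7,-40,0,0,91],[21.7,-40,0,0,91],[21.7,-40,0,0,91],[21.7,-40,0,0,91],[21.7,-40,0,0,91],[21.7,-40,0,0,91],[21.7,-40,0,0,91],[21.7,-40,0,0,91],[21.7,-40,0,0,91],[21.7,-40,0,0,91],[0,0,0,0,91]]]'
python3 -m creep '[[[0,0,35,0,91],[0,0,35,0,91],[0,0,30,0,91],[0,0,0,0,91]]]'
python3 - <<'E'
from h import *
print(rel((427,246.5,232)),env.sense()['tcp_rot'])
snap('scene','s1',(360,200,130,130),5)
snap('top','t1')
E
```

```text
t: 2.4
tool_pos: [429.0, 246.9, 232.3]
tcp_rot: [-179.9, -0.1, 19.2]
contact_force: [-0.4, -0.4, -0.3]
grip_width: 1.0
t: 2.8
tool_pos: [425.2, 240.3, 129.3]
tcp_rot: [179.9, 0.6, 18.9]
contact_force: [-0.4, -0.4, 0.6]
grip_width: 0.997
[   2.69   -5.11 -102.77] [179.88   0.56  18.94]
```

View pics/s1.png

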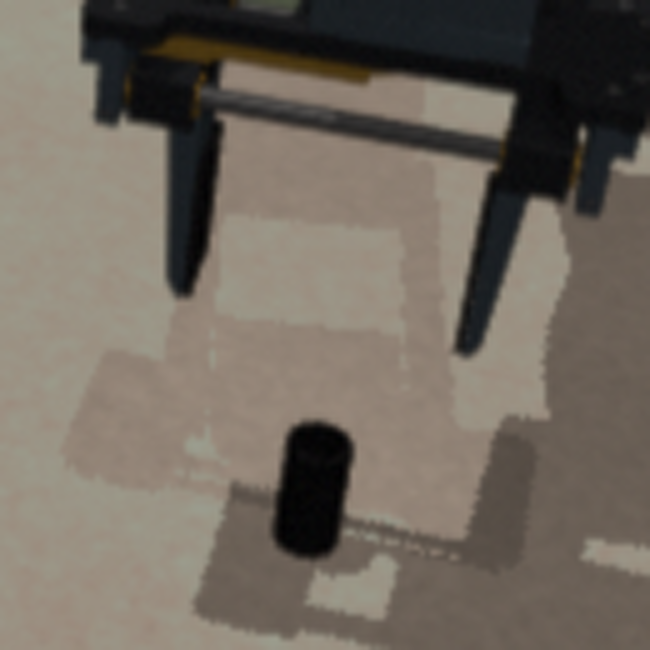

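View pics/t1.png

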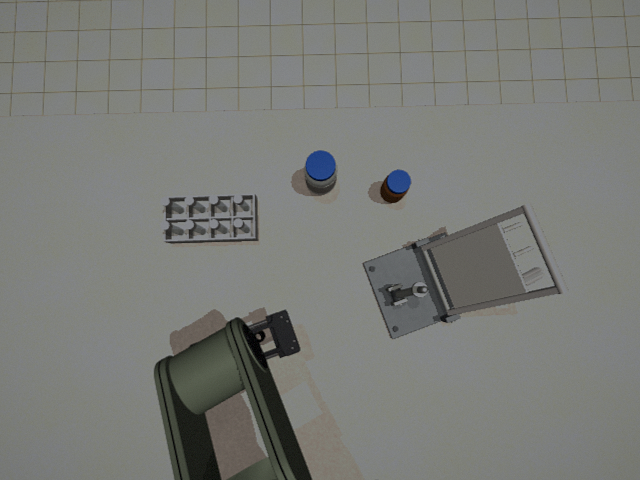

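```bash

python3 -m creep '[[[0,0,0,0,91],[0,0,0,0,91],[0,0,0,0,91]]]'
python3 - <<'E'
from h import *
print(rel((427,246.5,26)))
p=env.sense()['tool_pos']
for q in (p,p-[0,0,19]): print(q,proj('scene',q))
E
```

```text
t: 3.2
tool_pos: [428.5, 243.2, 134.2]
tcp_rot: [-180.0, -0.1, 19.0]
contact_force: [-0.4, 0.6, -0.8]
grip_width: 0.998
[ -0.63  -3.59 108.16]
[428.51 243.19 134.16] [427.4  249.07]
[428.51 243.19 115.16] [426.01 257.85]
```

```bash

python3 - <<'E'
from h import *
print(proj('scene',(425.2,240.3,110.3)), proj('scene',(425.2,245.3,110.3)), proj('scene',(430.2,240.3,110.3)))
print(atz('scene',(424.5,264.7),110.3))
snap('scene','s2',(360,200,130,130),5)
snap('top','t2',(200,280,130,130),5)
E
```

```text
[425.1  258.57] [427.64 259.64] [423.74 259.9 ]
[441.74 248.03 110.3 ]
```

View pics/s2.png

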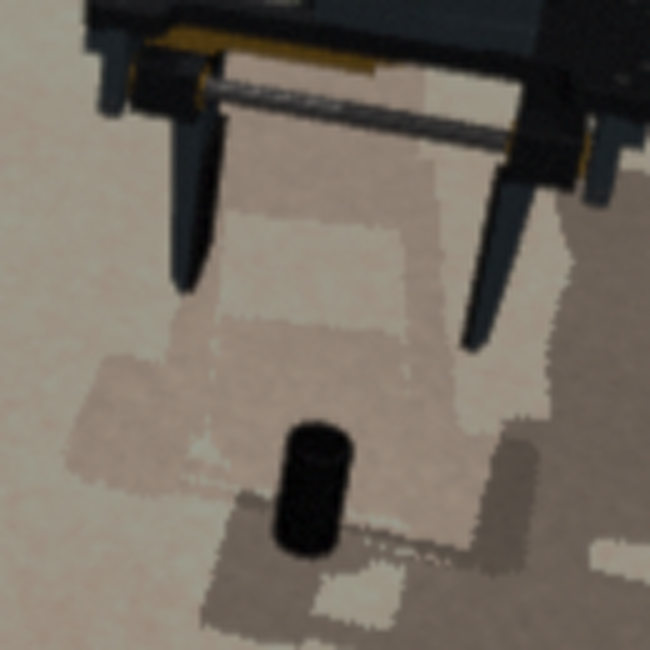

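View pics/t2.png

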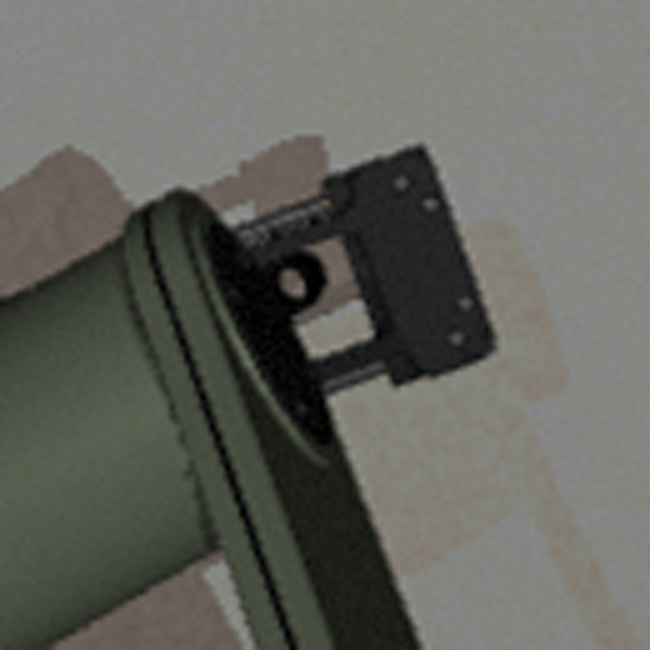

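```bash

python3 -m creep '[[[0,-4,25,0,91],[0,0,30,0,91],[0,0,30,0,91],[0,0,20,0,91],[0,0,0,0,91],[0,0,0,0,91],[0,0,0,0,20],[0,0,0,0,20],[0,0,0,0,20],[0,0,0,0,20],[0,0,0,0,20],[0,0,0,0,20]]]'
python3 -m creep '[[[0,0,0,0,20],[0,0,0,0,20]]]'
```

```text
t: 4.5
tool_pos: [426.6, 246.8, 28.0]
tcp_rot: [180.0, -0.0, 19.0]
contact_force: [0.2, 0.4, -0.7]
grip_width: 0.503
t: 4.7
tool_pos: [426.5, 246.7, 27.9]
tcp_rot: [180.0, 0.0, 19.0]
contact_force: [-0.5, -1.1, -0.1]
grip_width: 0.326
```

```bash

python3 -m creep '[[[0,0,0,0,20],[0,0,0,0,20],[0,0,0,0,20]]]'
python3 - <<'E'
from h import *
snap('scene','s3',(360,220,130,120),5)
E
```

```text
t: 5.0
tool_pos: [426.5, 246.7, 27.9]
tcp_rot: [180.0, 0.0, 19.0]
contact_force: [0.6, 0.5, -0.5]
grip_width: 0.266
```

View pics/s3.png

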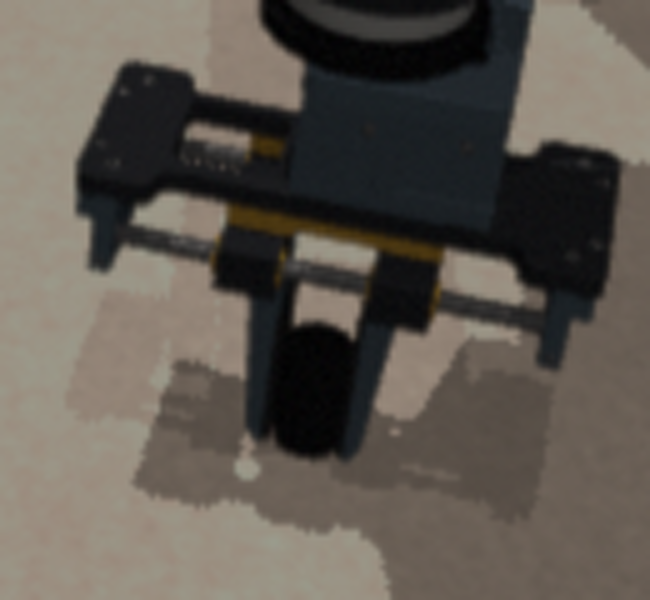

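```bash

python3 -m creep '[[[0,0,-20,0,20],[0,0,-40,0,20],[0,0,-45,0,20],[0,0,-45,0,20],[0,0,-40,0,20],[0,0,-22,0,20],[0,0,0,0,20],[0,0,0,0,20]]]'
python3 - <<'E'
from h import *
print(rel((522.5,-78,240)))
E
```

```text
t: 5.85
tool_pos: [426.1, 246.5, 239.4]
tcp_rot: [180.0, 0.0, 19.0]
contact_force: [-0.3, -0.3, -1.0]
grip_width: 0.262
[-14.45 338.22  -0.52]
```

```bash

python3 -m creep '[[[-2,35,0,0,20],[-2,45,0,0,20],[-2,45,0,0,20],[-2,45,0,0,20],[-2,45,0,0,20],[-2,45,0,0,20],[-1.5,40,0,0,20],[-1,38.2,0,0,20],[0,0,0,0,20],[0,0,0,0,20],[0,0,0,0,20]]]'
python3 - <<'E'
from h import *
snap('scene','s4',(200,110,130,120),5)
snap('top','t4',(355,230,120,110),5)
E
```

```text
t: 6.95
tool_pos: [522.0, -76.8, 238.6]
tcp_rot: [-179.9, 0.1, 19.0]
contact_force: [-0.7, 0.7, 0.1]
grip_width: 0.269
```

View pics/s4.png

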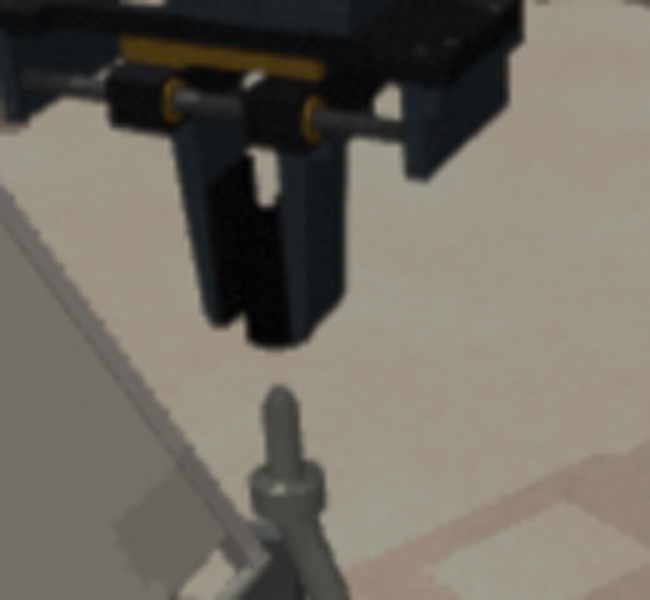

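View pics/t4.png

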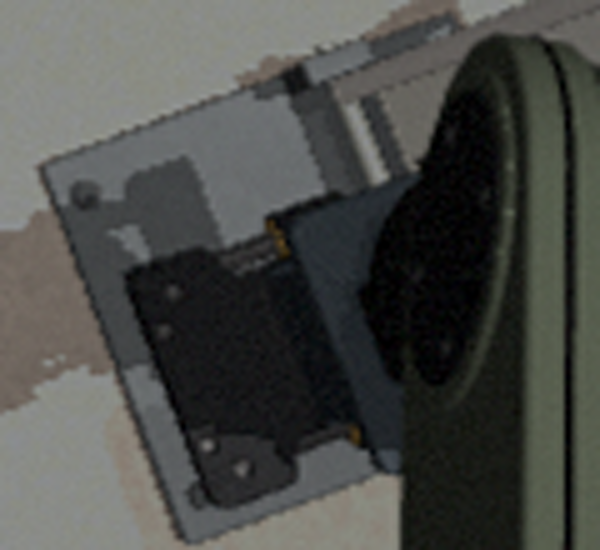

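```bash

python3 - <<'E'
from h import *
a=atz('scene',(255.6,176.8),210.6); print('foot bottom by scene',a)
t=atz('scene',(256,187.8),186); print('tip by scene',t,'rel',t-a)
p=env.sense()['tool_pos'];print('est tip',p+t-a)
o,d=ray('scene',(256,187.8)); print(d)
# top camera check: base corners vs expected
uy=np.array([-np.sin(np.radians(19)),np.cos(np.radians(19))]);ux=np.array([uy[1],-uy[0]])
for tip in [(521,-79),(522.9,-75.8)]:
    o=np.array(tip)-30*uy
    for sx in(-1,1): print(o+100*uy+sx*90*ux)
E
```

```text
foot bottom by scene [523.46 -74.02 210.6 ]
tip by scene [522.33 -76.92 186.  ] rel [ -1.13  -2.89 -24.6 ]
est tip [521.18 -79.45 214.8 ]
[-0.59 -0.66 -0.47]
[413.11 -42.11]
[583.31  16.49]
[415.01 -38.91]
[585.21  19.69]
```

```bash

python3 -m creep '[[[-1.7,1.8,8,0,20],[0,0,8,0,20],[0,0,6,0,20],[0,0,4,0,20],[0,0,0,0,20]]]'
python3 -m creep '[[[0,0,3,0,20],[0,0,0,0,20]]]'
python3 -m creep '[[[0,0,3,0,20],[0,0,0,0,20]]]'
python3 - <<'E'
from h import *
snap('scene','s5',(200,110,130,120),5)
E
```

```text
t: 7.55
tool_pos: [521.4, -79.8, 213.1]
tcp_rot: [-180.0, 0.1, 19.0]
contact_force: [-0.1, 0.8, -0.1]
grip_width: 0.265
t: 7.75
tool_pos: [521.8, -80.0, 210.7]
tcp_rot: [-180.0, 0.0, 19.0]
contact_force: [-0.6, 0.2, -0.9]
grip_width: 0.265
t: 7.95
tool_pos: [521.7, -80.2, 207.8]
tcp_rot: [180.0, 0.0, 19.0]
contact_force: [-0.2, 0.4, -0.6]
grip_width: 0.264
```

View pics/s5.png

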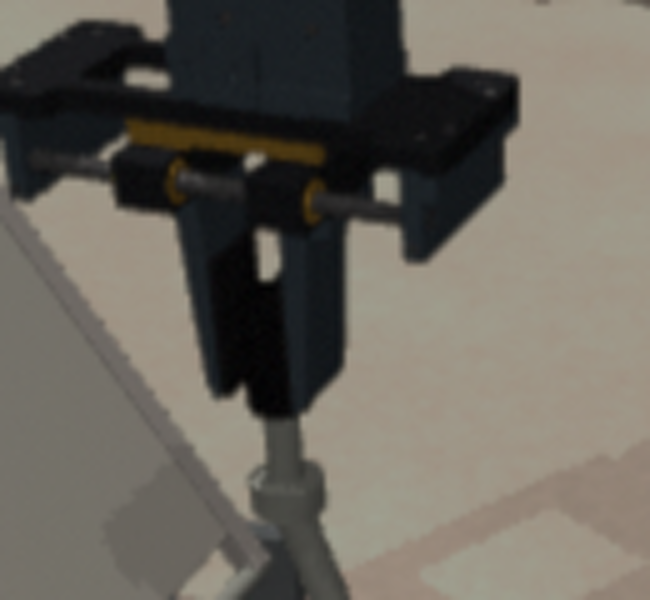

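```bash

python3 -m creep '[[[0,0,4,0,20],[0,0,4,0,20],[0,0,0,0,20]]]'
python3 -m creep '[[[0,0,4,0,20],[0,0,4,0,20],[0,0,0,0,20]]]'
python3 -m creep '[[[0,0,4,0,20],[0,0,4,0,20],[0,0,0,0,20]]]'
```

```text
t: 8.3
tool_pos: [521.3, -79.9, 199.1]
tcp_rot: [-180.0, 0.1, 19.0]
contact_force: [-1.1, -0.6, -1.0]
grip_width: 0.26
t: 8.6
tool_pos: [521.3, -79.9, 191.1]
tcp_rot: [-180.0, 0.1, 19.0]
contact_force: [-2.9, 0.5, -2.4]
grip_width: 0.264
t: 8.9
tool_pos: [521.4, -80.0, 183.2]
tcp_rot: [-180.0, 0.1, 19.0]
contact_force: [-3.8, -0.7, -0.2]
grip_width: 0.269
```

```bash

python3 -m creep '[[[-0.7,0,2,0,20],[0,0,2,0,20],[0,0,0,0,20]]]'
python3 -m creep '[[[0,0,2,0,20],[0,0,1,0,20],[0,0,0,0,20]]]'
python3 -m creep '[[[0,0,1,0,20],[0,0,1,0,20],[0,0,0,0,20]]]'
```

```text
t: 9.2
tool_pos: [521.3, -80.1, 179.7]
tcp_rot: [-180.0, -0.0, 19.0]
contact_force: [-2.4, -1.2, -0.4]
grip_width: 0.263
t: 9.5
tool_pos: [521.3, -80.2, 176.8]
tcp_rot: [-180.0, -0.0, 19.0]
contact_force: [-2.4, -0.6, 0.0]
grip_width: 0.265
t: 9.8
tool_pos: [521.5, -80.4, 175.8]
tcp_rot: [180.0, -0.1, 19.0]
contact_force: [-3.4, -1.6, 6.0]
grip_width: 0.264
```

```bash

python3 -m creep '[[[0,0,1,0,20],[0,0,0,0,20]]]'
python3 -m creep '[[[0,0,1,0,20],[0,0,0,0,20]]]'
python3 - <<'E'
from h import *
snap('scene','s6',(200,110,130,120),5)
E
```

```text
t: 10.0
tool_pos: [521.5, -80.4, 175.7]
tcp_rot: [179.9, -0.1, 19.0]
contact_force: [-4.0, -0.6, 11.4]
grip_width: 0.262
t: 10.2
tool_pos: [521.6, -80.4, 175.7]
tcp_rot: [179.9, -0.1, 19.0]
contact_force: [-6.8, -0.5, 16.1]
grip_width: 0.263
```

View pics/s6.png

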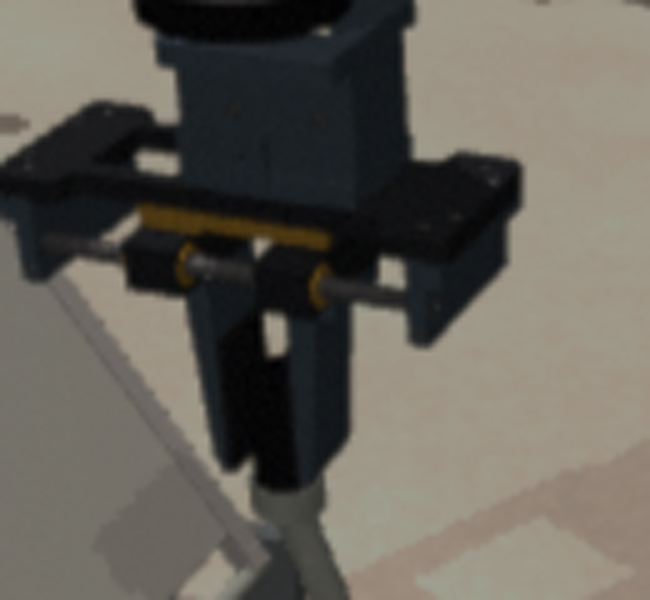

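```bash

python3 -m creep '[[[0,0,-1.5,0,20],[0,0,0,0,55],[0,0,0,0,55],[0,0,0,0,55],[0,0,0,0,55],[0,0,0,0,55]]]'
python3 -m creep '[[[0,0,-15,0,55],[0,0,-20,0,55],[0,0,-20,0,55],[0,0,0,0,55]]]'
python3 - <<'E'
from h import *
snap('scene','s7',(200,110,130,120),5)
snap('top','t7')
E
```

```text
t: 10.85
tool_pos: [521.3, -80.1, 174.2]
tcp_rot: [-180.0, 0.0, 19.0]
contact_force: [0.1, 0.6, 0.1]
grip_width: 0.6
t: 11.25
tool_pos: [522.9, -80.5, 231.9]
tcp_rot: [179.8, -0.3, 19.0]
contact_force: [0.5, -0.4, -0.2]
grip_width: 0.604
```

View pics/s7.png

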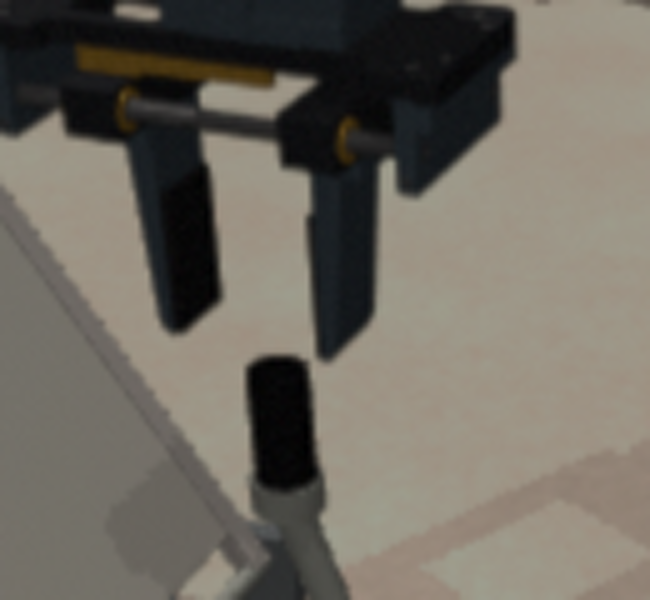

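The foot sits squarely on the collar (bottom at about 257,207 full frame) and the fingers are clear. Next I move behind it towards the board side, close the fingers, lower and push towards +y.

```bash

python3 -m creep '[[[0,20,0,0,0],[0,25,0,0,0],[0,3,0,0,0],[0,0,0,0,0],[0,0,0,0,0],[0,0,0,0,0],[0,0,0,0,0],[0,0,0,0,0]]]'
python3 -m creep '[[[0,0,15,0,0],[0,0,15,0,0],[0,0,12,0,0],[0,0,0,0,0],[0,0,0,0,0]]]'
python3 - <<'E'
from h import *
snap('scene','s8',(200,110,130,120),5)
E
```

```text
t: 12.15
tool_pos: [536.7, -125.2, 229.5]
tcp_rot: [180.0, -0.0, 19.0]
contact_force: [-0.7, -0.1, -0.7]
grip_width: 0.004
t: 12.65
tool_pos: [537.0, -125.6, 187.6]
tcp_rot: [180.0, -0.0, 19.0]
contact_force: [0.7, -0.5, -0.7]
grip_width: 0.004
```

View pics/s8.png

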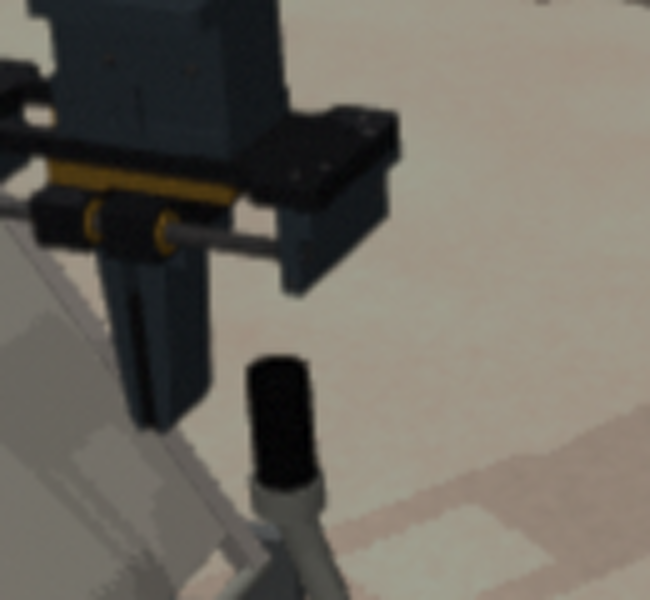

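```bash

python3 -m creep '[[[0,-10,0,0,0],[0,-7,0,0,0],[0,-5,0,0,0],[0,-5,0,0,0],[0,-5,0,0,0],[0,-5,0,0,0],[0,-5,0,0,0],[0,-5,0,0,0]]]'
python3 - <<'E'
from h import *
snap('scene','s9',(200,110,130,120),5)
E
```

```text
t: 13.5
tool_pos: [521.5, -80.9, 187.5]
tcp_rot: [180.0, -0.0, 19.0]
contact_force: [0.6, -0.0, 0.8]
grip_width: 0.007
```

View pics/s9.png

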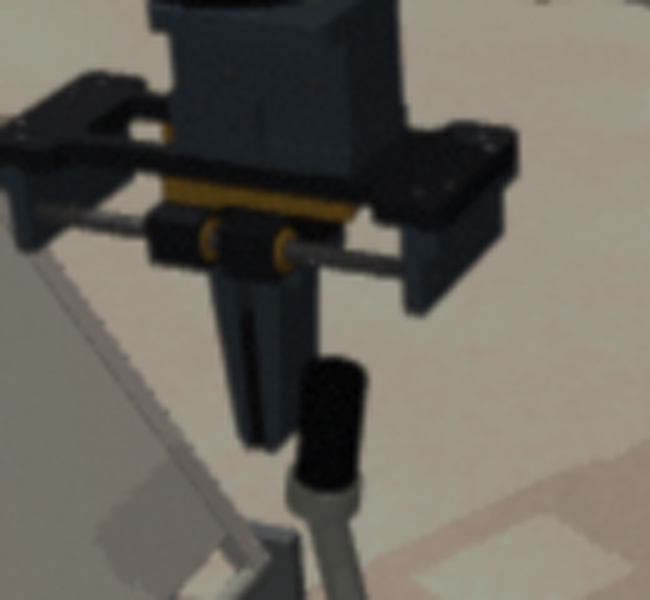

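The leg is tilting with the foot still on. I continue past centre.

```bash

python3 -m creep '[[[0,-5,0,0,0],[0,-5,0,0,0],[0,-5,0,0,0],[0,-5,0,0,0],[0,-4,0,0,0],[0,0,0,0,0]]]'
python3 - <<'E'
from h import *
snap('scene','s10',(200,110,130,120),5)
E
```

```text
t: 14.15
tool_pos: [513.4, -57.9, 187.4]
tcp_rot: [-180.0, 0.0, 19.0]
contact_force: [-0.2, 0.5, -0.4]
grip_width: 0.004
```

View pics/s10.png

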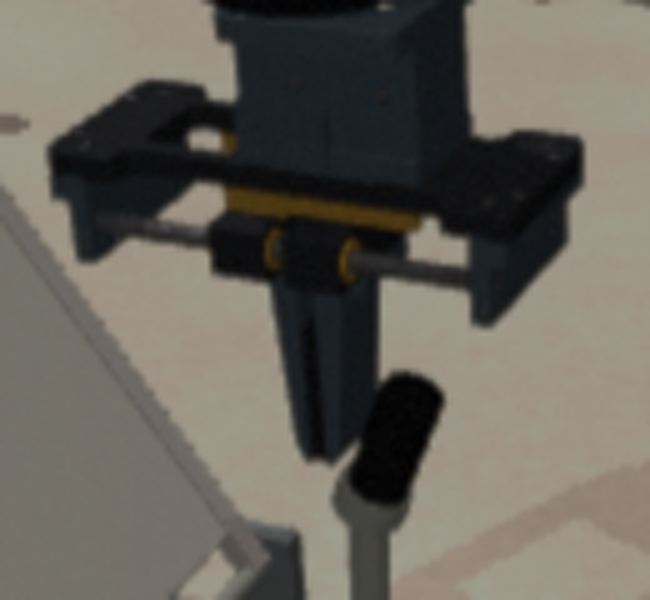

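```bash

python3 -m creep '[[[0,-5,0,0,0],[0,-5,0,0,0],[0,-5,0,0,0],[0,0,0,0,0],[0,0,0,0,0]]]'
python3 - <<'E'
from h import *
snap('scene','s11',(200,140,150,120),5)
E
```

```text
t: 14.7
tool_pos: [508.8, -44.1, 187.5]
tcp_rot: [180.0, -0.0, 19.0]
contact_force: [-0.0, -0.1, -0.6]
grip_width: 0.006
```

View pics/s11.png

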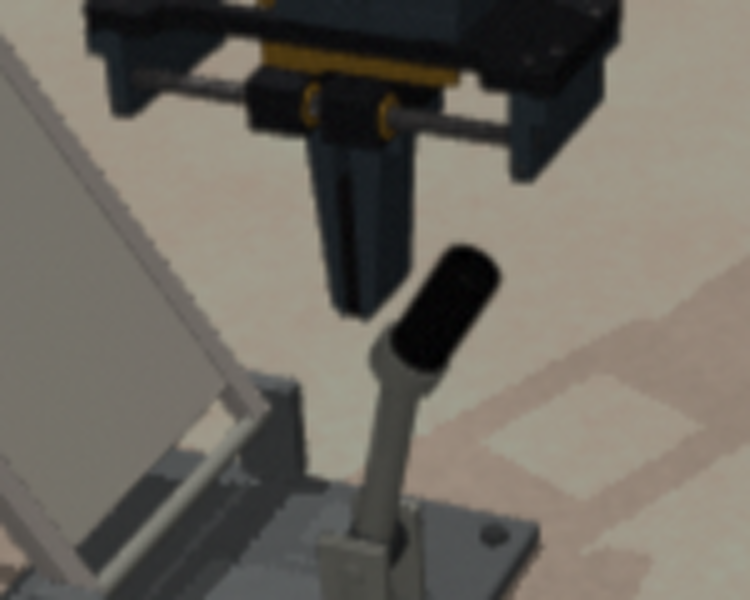

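The leg has left the finger and is falling on its own. I lift away while it comes down.

```bash

python3 -m creep '[[[0,0,-25,0,91],[0,0,-30,0,91],[0,0,-30,0,91],[0,0,-30,0,91],[0,0,0,0,91],[0,0,0,0,91],[0,0,0,0,91],[0,0,0,0,91],[0,0,0,0,91],[0,0,0,0,91],[0,0,0,0,91],[0,0,0,0,91]]]'
python3 - <<'E'
from h import *
snap('scene','s12',(220,170,160,120),5)
snap('top','t12',(330,230,120,110),5)
E
```

```text
t: 15.95
tool_pos: [508.8, -44.3, 302.3]
tcp_rot: [-180.0, 0.0, 19.0]
contact_force: [0.4, 0.3, -0.9]
grip_width: 0.99
```

View pics/s12.png

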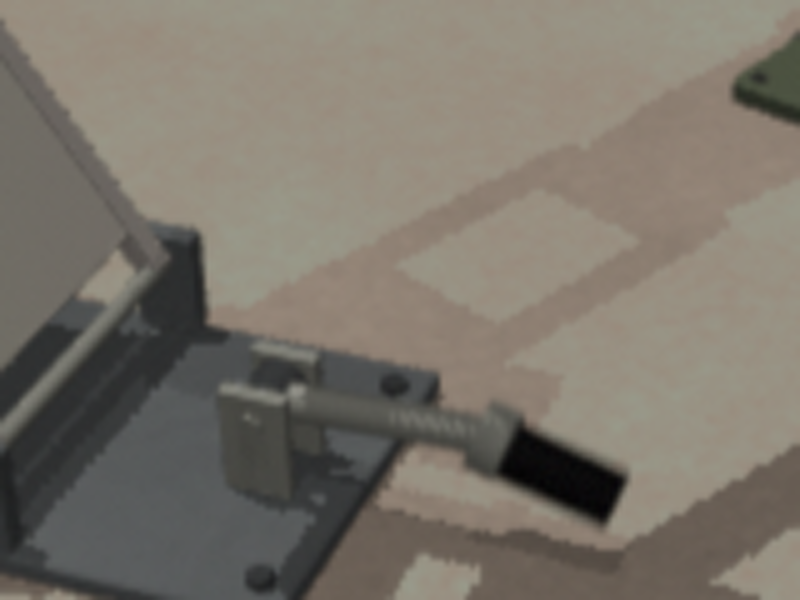

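View pics/t12.png

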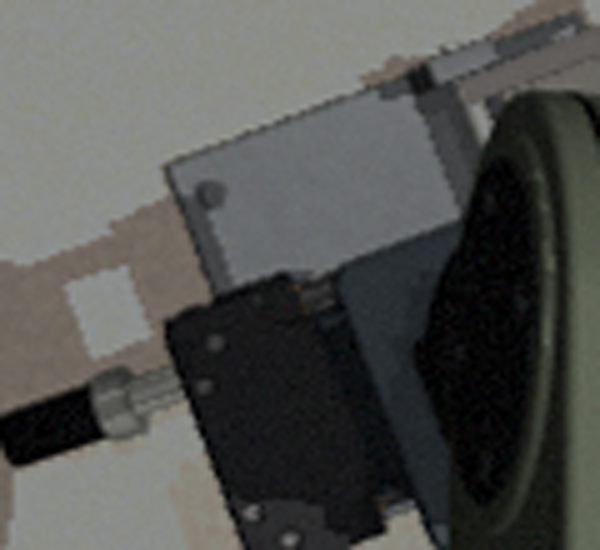

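```bash

python3 -m creep '[[[0,20,0,0,91],[0,40,0,0,91],[0,40,0,0,91],[0,40,0,0,91],[0,40,0,0,91],[0,40,0,0,91],[0,18,0,0,91],[0,0,0,0,91],[0,0,0,0,91],[0,0,0,0,91]]]'
python3 - <<'E'
from h import *
print(rel((586.5,-270.5,254)))
snap('scene','s13')
snap('top','t13',(330,180,260,180),3)
E
```

```text
t: 17.05
tool_pos: [586.0, -268.2, 302.7]
tcp_rot: [-180.0, -0.0, 19.0]
contact_force: [0.7, 0.0, -0.3]
grip_width: 0.996
[-0.31  2.3  48.67]
```

View pics/s13.png

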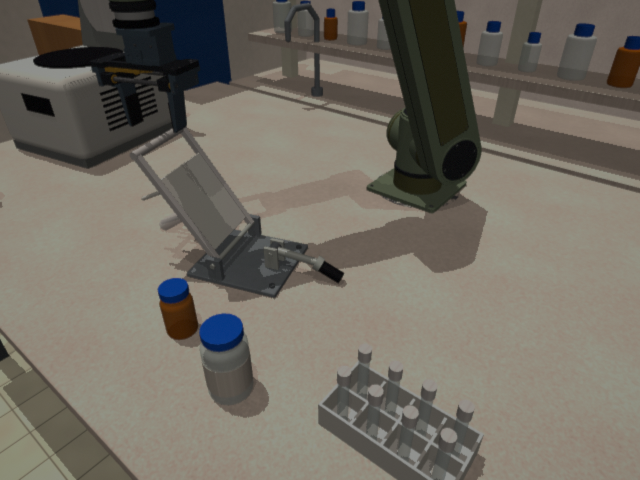

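View pics/t13.png

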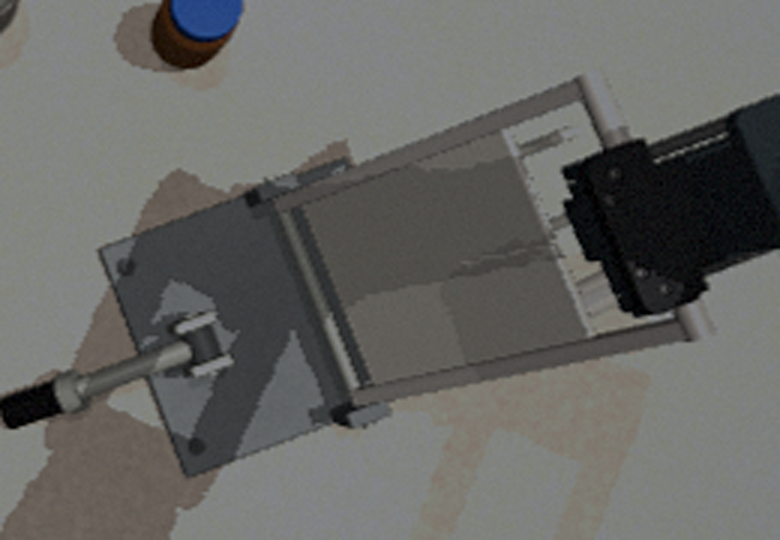

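Leg is down with the foot on. A closer look, comparing with the geometry predicted for 2.0 rad and the foot fully home.

```bash

python3 - <<'E'
from h import *
tip=np.array([521.2,-79.6]);a=np.radians(19);uy=np.array([-np.sin(a),np.cos(a)]);o=tip-30*uy
im=cv2.imread('pics/s13_full.png');im2=cv2.imread('pics/t13_full.png')
def P(y,z,th=2.0):
    Y=60+y*np.cos(th)+z*np.sin(th);Z=48-y*np.sin(th)+z*np.cos(th); return np.r_[o+Y*uy,Z]
for nm,q in [('hinge',P(0,0)),('shoulder',P(-30,100)),('footend',P(-30,148)),('ctr',P(-30,124))]:
    print(nm,q,proj('scene',q),proj('top',q))
a=cv2.resize(im[220:300,255:355],None,fx=6,fy=6,interpolation=2)
cv2.imwrite('pics/z1.png',a)
b=cv2.resize(np.clip(im2[270:340,320:420]*1.6,0,255).astype('uint8'),None,fx=6,fy=6,interpolation=2)
cv2.imwrite('pics/z2.png',b)
E
```

```text
hinge [511.43 -51.23  48.  ] [274.   249.06] [395.64 294.4 ]
shoulder [477.76  46.55  33.66] [321.3  265.03] [349.83 311.08]
footend [463.55  87.81  13.69] [341.75 277.44] [330.68 317.63]
ctr [470.66  67.18  23.68] [331.52 271.23] [340.16 314.39]
```

View pics/z1.png

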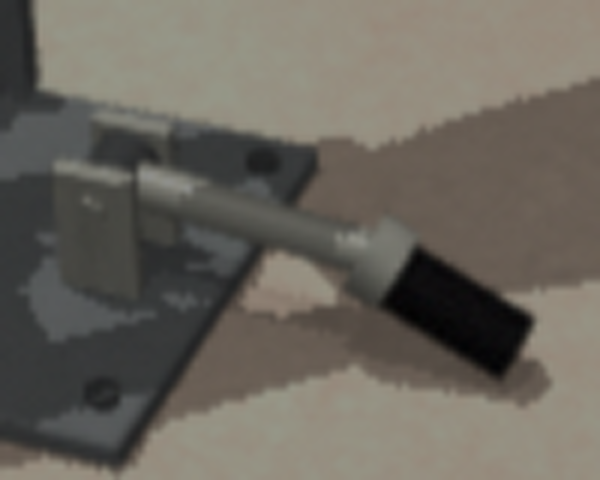

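View pics/z2.png

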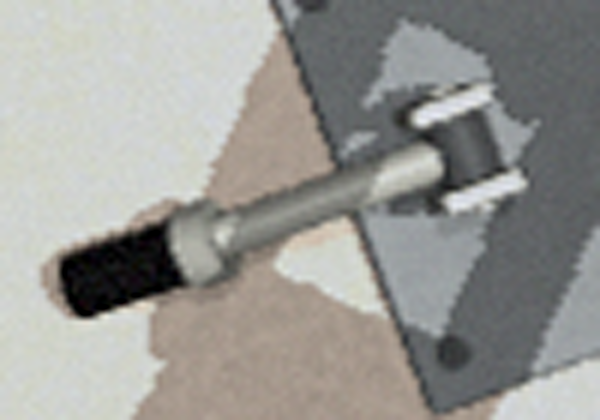

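Both views match the prediction within 1 px: foot end seen at (340.8,277.8), predicted (341.8,277.4). So the foot is home and the leg is on its stop. Now the bar.

```bash

python3 -m creep '[[[0,2,15,0,91],[0,0,15,0,91],[0,0,12,0,91],[0,0,6,0,91],[0,0,0,0,91],[0,0,0,0,91]]]'
python3 - <<'E'
from h import *
snap('scene','s14',(80,60,160,120),5)
E
```

```text
t: 17.75
tool_pos: [587.2, -271.2, 255.0]
tcp_rot: [180.0, -0.0, 19.0]
contact_force: [-0.6, -0.5, -0.2]
grip_width: 0.998
```

View pics/s14.png

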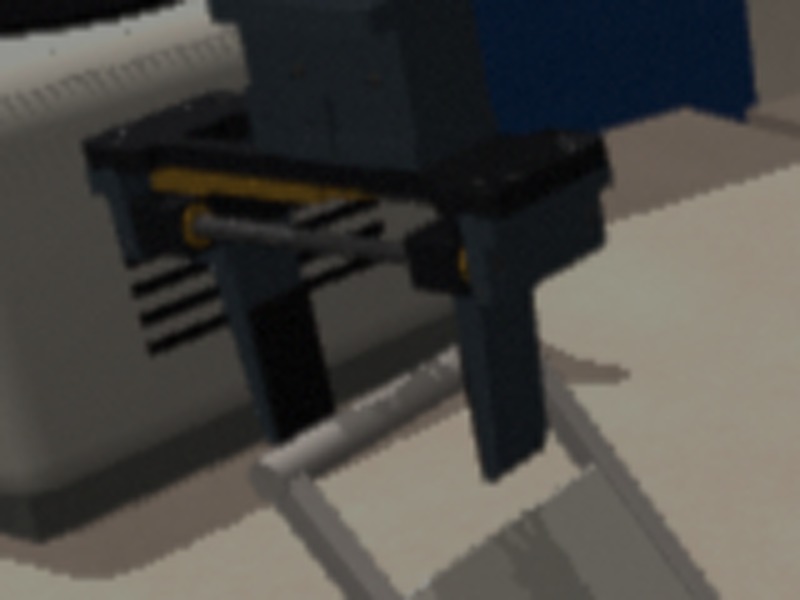

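```bash

python3 -m creep '[[[0,0,0,0,40],[0,0,0,0,40],[0,0,0,0,40],[0,0,0,0,40],[0,0,0,0,20],[0,0,0,0,20],[0,0,0,0,20],[0,0,0,0,20]]]'
python3 -m creep '[[[0,0,0,0,10],[0,0,0,0,10],[0,0,0,0,10],[0,0,0,0,10]]]'
python3 - <<'E'
from h import *
snap('scene','s15',(80,60,160,120),5)
E
```

```text
t: 18.6
tool_pos: [586.9, -271.3, 254.4]
tcp_rot: [180.0, 0.0, 19.0]
contact_force: [0.3, 0.6, 0.2]
grip_width: 0.327
t: 19.0
tool_pos: [587.0, -271.4, 254.4]
tcp_rot: [180.0, 0.0, 19.0]
contact_force: [-0.1, -0.5, 0.4]
grip_width: 0.169
```

View pics/s15.png

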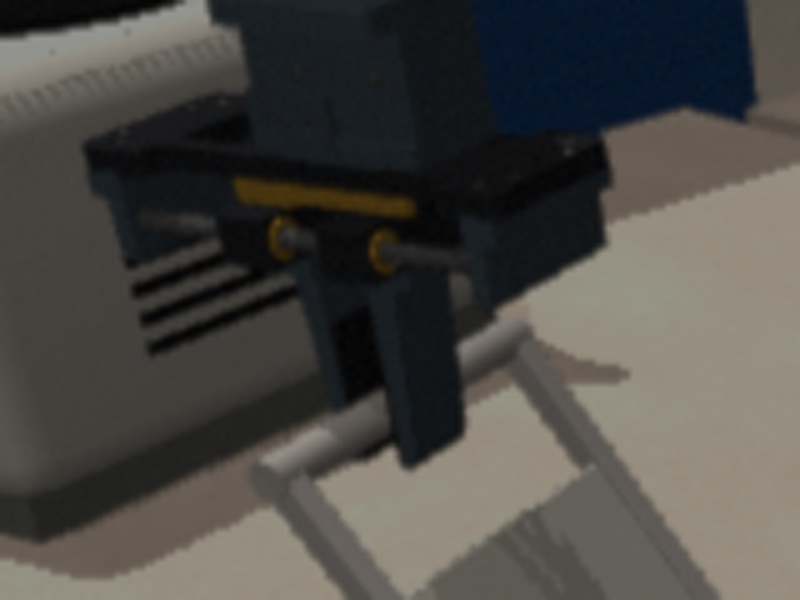

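```bash

python3 -m creep '[[[0,-5.2,-3.4,0,10],[0,-5.3,-3.4,0,10],[0,-10.8,-6.3,0,10],[0,-11.1,-5.7,0,10],[0,-11.4,-5.2,0,10],[0,0,0,0,10]]]'
python3 -m creep '[[[0,-11.6,-4.6,0,10],[0,-11.8,-4.0,0,10],[0,-12,-3.4,0,10],[0,-12.2,-2.8,0,10],[0,0,0,0,10]]]'
python3 - <<'E'
from h import *
snap('scene','s16',(100,60,200,150),4)
E
```

```text
t: 19.65
tool_pos: [572.3, -228.7, 280.3]
tcp_rot: [179.9, -0.1, 19.1]
contact_force: [0.4, -5.3, 2.9]
grip_width: 0.164
t: 20.15
tool_pos: [557.0, -184.3, 295.2]
tcp_rot: [179.9, -0.1, 19.1]
contact_force: [-1.2, -4.6, 7.8]
grip_width: 0.169
```

View pics/s16.png

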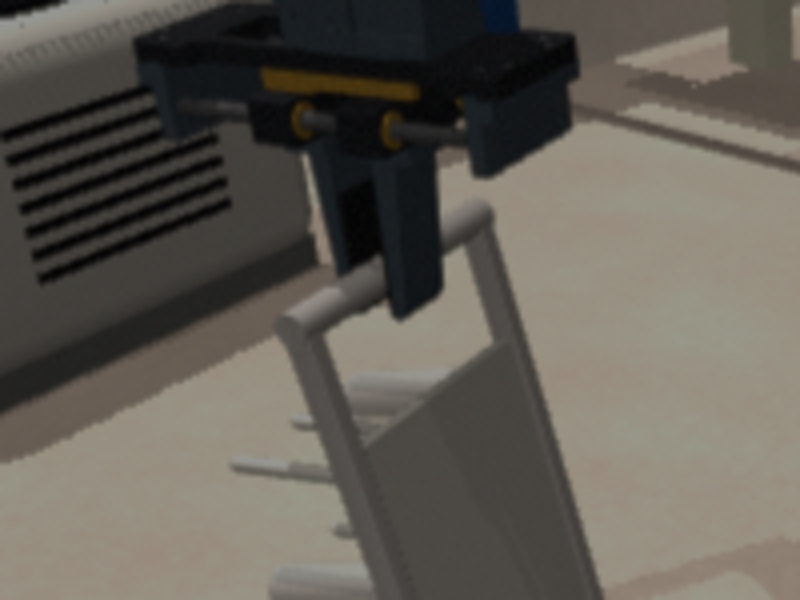

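```bash

python3 -m creep '[[[0,-12.3,-2.2,0,10],[0,-12.4,-1.5,0,10],[0,-12.5,-0.9,0,10],[0,-6,-0.3,0,10],[0,0,0,0,10],[0,0,0,0,10],[0,0,0,0,10]]]'
python3 - <<'E'
from h import *
s=env.sense();p=s['tool_pos']
a=np.radians(19);uy=np.array([-np.sin(a),np.cos(a)]);h=np.array([521.2,-79.6])-60*uy
y=(p[:2]-h)@uy; print('bar y rel frame hinge',y,'z',p[2]-48, 'lean',np.arctan2(-y,p[2]-48))
g=np.array([586.9,-271.3]);print('from grasp travel',(p[:2]-g)@uy,p[2]-254.4)
snap('scene','s17',(100,60,200,150),4)
E
```

```text
t: 20.9
tool_pos: [543.1, -144.1, 298.7]
tcp_rot: [180.0, -0.0, 19.0]
contact_force: [-2.2, -2.6, 7.2]
grip_width: 0.168
bar y rel frame hinge -8.117135144589858 z 250.67297142471045 lean 0.032370062870889296
from grasp travel 134.52860354563438 44.27297142471045
```

View pics/s17.png

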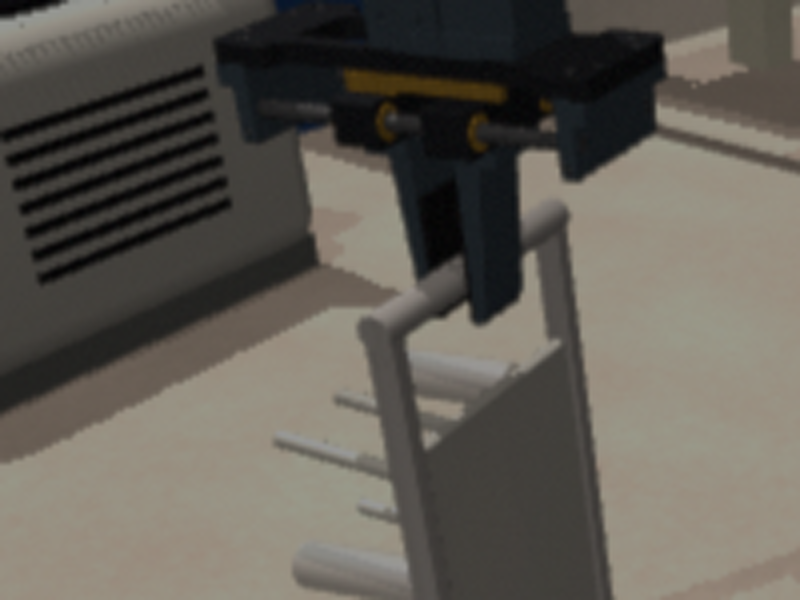

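```bash

python3 -m creep '[[[0,-4,-0.3,0,10],[0,-3.4,-0.3,0,10],[0,0,0,0,10],[0,0,0,0,10],[0,0,0,0,10],[0,0,0,0,10]]]'
python3 - <<'E'
from h import *
s=env.sense();p=s['tool_pos']
a=np.radians(19);uy=np.array([-np.sin(a),np.cos(a)]);h=np.array([521.2,-79.6])-60*uy
y=(p[:2]-h)@uy; print('bar y rel frame hinge',y,'z',p[2]-48, 'lean',np.arctan2(-y,p[2]-48))
g=np.array([586.9,-271.3]);print('from grasp travel',(p[:2]-g)@uy,p[2]-254.4)
for t in(0.05,0,-0.05):
  q=[]
  for sx in(-80,80):
    ux=np.array([uy[1],-uy[0]]); 
    q+= [*proj('scene',np.r_[h+sx*ux-250*np.sin(t)*uy,48+250*np.cos(t)])]
  for sx in (-73,73): q+=[*proj('scene',np.r_[h+sx*ux,48])]
  print(t,np.array(q))
snap('scene','s18',(150,90,150,200),3)
snap('top','t18')
E
```

```text
t: 21.55
tool_pos: [540.6, -137.0, 298.5]
tcp_rot: [-180.0, 0.0, 19.0]
contact_force: [-1.2, -3.2, 3.5]
grip_width: 0.166
bar y rel frame hinge -0.57417745539497 z 250.54556273942927 lean 0.0022917047260404173
from grasp travel 142.07156123482926 44.145562739429266
0.05 [235.88 112.21 189.73 142.44 251.03 223.15 217.33 260.27]
0 [241.57 112.78 196.12 143.25 251.03 223.15 217.33 260.27]
-0.05 [247.34 113.68 202.63 144.42 251.03 223.15 217.33 260.27]
```

View pics/s18.png

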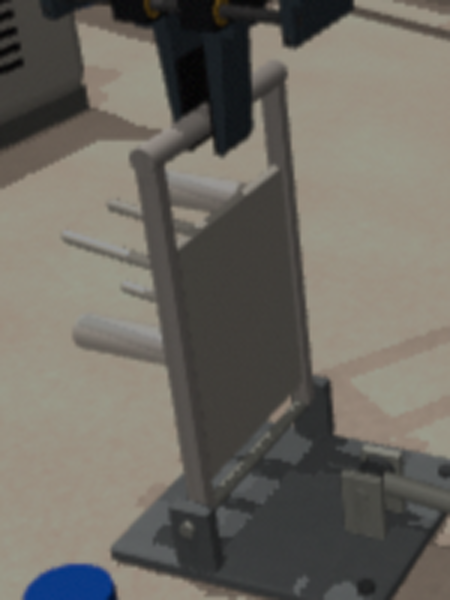

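View pics/t18.png

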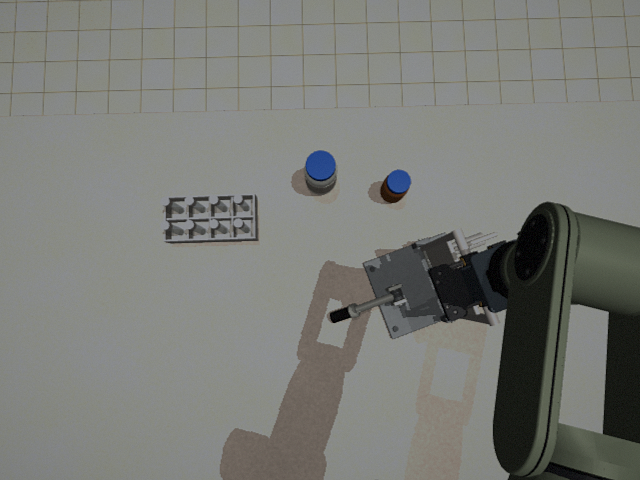

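The board is upright: bar ends seen at (198,142) and (242,114), predicted for upright (196,143) and (242,113). The foot and leg are still down and the bottles have not moved. One settling check before handing in.

```bash

python3 -m creep '[[[0,0,0,0,10],[0,0,0,0,10],[0,0,0,0,10],[0,0,0,0,10],[0,0,0,0,10]]]'
python3 - <<'E'
from h import *
snap('scene','s19',(255,220,100,80),6)
E
```

```text
t: 22.15
tool_pos: [540.6, -137.0, 298.5]
tcp_rot: [-180.0, 0.0, 19.0]
contact_force: [-1.3, -2.3, 1.4]
grip_width: 0.165
```

View pics/s19.png

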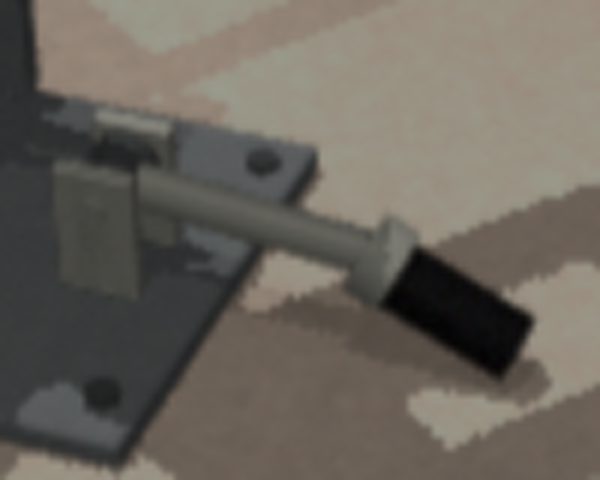

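The foot is flush against the collar with its end at about (341,278), unchanged. Handing in.

```bash
python3 -c "
from station import env
print(env.hand_in())"
```

```text
the job is handed in; nothing more can be done
None
```

The job is done in the order asked and handed in at about 22 s, with the arm still holding the board upright by its bar.

- **Foot:** I gripped it from above and pushed it onto the spigot. It stopped at the shoulder with 16 N, at the height the text gives.
- **Leg:** I pushed it over centre with closed fingers and it fell to its stop. In both views the foot is still flush on the collar. In the scene view its end lies within about 1 px of the position predicted for 2.0 rad with the foot home, and it had not moved in the last picture.
- **Board:** I gripped the top bar (opening about 15 mm for the 16 mm bar) and swung it up. Lean is about 0.002 rad from the arm's position; the bar ends in the picture agree within about 2 px, or roughly 0.02 rad. At the last check it was steady, with about 3 N on the tool.
- **Bystanders:** the bottles and the tube rack look unmoved in the last top view.

The two cameras disagreed by up to about 7 mm at the spigot tip. I corrected for this using the foot's known position in the gripper, after which they agreed to within about 1 mm.

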